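Fit the square-bored handle onto the key clamp's spindle

TASK

Fit the bar handle with the square hub and square hole onto the square spindle that stands on the key clamp: turn it so that the flats match, push it down until the hub sits fully home on the steel boss, and let go of it. Any of the four ways round will do. Leave the round-hubbed handle and the black star knob where they lie.

Things in the scene. Friction and masses are not known exactly. Their poses are not given: they have to be found in the camera images.
- handle_center (a point): Centre of the handle to fit: upright square aluminium hub, 42 x 42 mm, 46 mm tall (this point 23 mm above the bench), 0.2 to 0.4 kg, with a 23 mm square hole right through it along z, parallel to its flats. Two steel arms, 12 mm thick, run along +x and -x, 3 mm above this point, to black balls, 22 mm thick; 138 mm over all. Its bare flats, 42 mm apart along y, can be gripped from above.
- spindle_seat (a point): Foot of the square spindle, on its axis, level with the top of the fixed 48 mm round boss that the hub must rest on (62 mm above the bench). z up; x, y square to its flats. 20 mm square for 16 mm, then tapering to a 9 mm square tip 42 mm up; turns only stiffly. Around it the clamp (240 x 160 mm, grey and orange) is lower than the boss. Fitted, the handle's centre is 23 mm above this point.
- round_handle_center (a point): Centre (half-way up) of a loose handle with a ROUND hub, 42 mm across and 46 mm tall, with a round 16 mm hole and the same two arms along x: not the one to use; leave it where it is.
- star_knob_center (a point): Centre (half-way up) of a loose black seven-lobed star knob, 64 mm across and 22 mm tall, with a round 12 mm hole: leave it where it is.
Not all that is in view belongs to the job. What is shaped like the part that bears handle_center but blue is not meant.

How it is judged:
By the outcome, as a careful person would: the job done as asked, in the order asked, and still so for the second after the job is handed in, with the robot touching nothing.
It also fails if it takes over 42 s, if anything falls off the work surface, if the arm or the gripper's body presses on something with over 40 N, if the wrist force passes 120 N, or if a joint passes its speed limit or range.

ROBOT

A 6-joint arm with a two-finger parallel gripper is mounted at the origin on the work surface. World frame = base frame: x ahead of the robot, y to its left, z up, the work surface at z = 0. Lengths are in m, angles in rad, forces in N, time in s.
With the tool pointing down it reaches from about 0.35 to 0.875 m from the base axis. Payload 4.2 kg.
Tool frame: the origin (TCP) lies on the centre line of the jaws, within the pads' length; the fingertips stand robot.tcp_to_tips ahead of it and the grasp point (between the pads) lies 2 mm behind it (robot.tcp_to_tips is the distance from the TCP to the fingertips, in m); z points along the fingers, y is the line along which they close (so a half turn about z gives the same grasp; the last joint's range is limited). The gripper opens to 85 mm and grips with 20 to 120 N. Pads are 22 mm wide; open, the fingers measure 114 mm over their backs; the gripper's body (76 mm by 85 mm) begins 54 mm behind the grasp point. The pads swing forward as they close: fully open they stand 13 mm farther back than shut.
Start: joints at [-0.947, 0.385, 0.008, 0, -1.194, -0.259], TCP at [0.223, -0.584, 0.248] pointing down, gripper open.
Joint ranges: [-3.14, 3.14], [-1.21, 2.06], [-1.07, 1.41], [-3.16, 2.05], [-2.99, -0.16], [-3.1, 3.1]. Speed limits (rad/s): [2.79, 2.79, 3.14, 3.14, 3.14, 3.14].

INTERFACE

Orientations are given as a unit quaternion [w, x, y, z].
In Python, from cell import robot gives the robot as it stands.
- The arm moves only by the tool servo_tool, never from a script. Its argument "increments" is one flat list of numbers, 7 for each row, row after row: the turn, a rotation vector about the tool's x, y, z normalised to -1 to 1, where 1 is 360 degrees, then the shift along the tool's x, y, z normalised to -1 to 1, where 1 is 0.3 m, then the closure, from -1 (fully open) to 1 (shut). A call has 1 to 12 rows; each row is the pose to reach, as a shift and turn from the pose commanded when the call began, along the tool's axes at that moment, turning the shorter way round; what a row does not reach only later rows make up. A row lasts 1/8 s, in which the tool goes at most 62.5 mm and 10.7 degrees, less where a joint would pass 70% of its speed; a pose out of reach is approached as far as the arm can. A call with a number of a shift or a turn outside -1 to 1 is refused whole. A call with a gripper value outside its range is refused whole. The fingers move at their own pace and stop on an object; "squeeze" is the grip in N (left out, the last holds). Time passes only in rows, so rows that repeat a pose let the fingers close. It gives the time, the measured TCP pose, the force, the opening and the grip force at its end, in the units of the state.
- robot.get_state(): the state, without advancing time (a new reading comes with each control period).
- robot.grab_frame(name): name is "side" or "top"; returns a dict with "frame" (420x560x3 uint8, blue, green, red), "range_z" (420x560 float32, m along the optical axis (not along the pixel's ray), 0 where there is no reading), "fov_y" (degrees; the focal length in pixels is half the picture's height over the tangent of half this angle, whatever the lens; pixels are square), "cx", "cy" (the principal point, pixels), "world_to_cam" (4x4, takes a point from world to camera coordinates). Camera axes: x right, y down, z forward; pixel columns grow to the right and rows downward; lengths in m; the calibration is good to about 2 mm. A picture is of the moment at which its call begins.
- robot.close_job(): hands the job in; it is judged then, once.
Trained networks look in a picture, given as the dict that the camera call returned (one of the last four; its "shot" number tells which), for a name from the list of things; names that differ only in an ending like _2 or _b are one class to them, and where a whole thing is asked for, a point or a joint stands for the part that bears it (a point fixed in the world has none). Each returns a list of dicts, best first, with "conf" (0 to 1); they miss things now and then, are a little off and sometimes report something else, mostly with a low value. They report only what shows in the picture. A call takes as long as a camera call. They do not tell look-alikes from the thing itself.
- robot.cut_out(query, picture): "region" (420x560 bool, what is visible of it) and "point" ([row, column] in pixels, amid what is visible of it).
The state is a dict: "clock": time; "joints": joint angles; "joint_velocities": joint speeds; "joint_torque": joint torques, N m; "tool_pos": TCP position; "tcp_rot": TCP orientation; "wrist_force": force on the tool from outside, world axes, zero at the start; "ft_torque": the same for the moment, N m; "finger_gap": finger opening in m; "grasp_force": force on a finger pad.
Only numpy, scipy, OpenCV 4.12 (cv2) and the standard library are available. Lean on these libraries where they do the work, as an engineer would, in place of code of your own. Each camera call takes 0.05 s, during which the arm holds its last target. There are 200 camera calls.

## Working session

There is one attempt and no reset: what is moved stays moved. The work goes in short steps, Python scripts to look and compute and a tool call to move; the robot and the scene stay as the last step left them, time stands still between calls to the robot, and variables do not carry over. Pictures are saved under pics/ and viewed, at most 10 in all, crops included, and the job is handed in when it is done.

Besides the shell and the picture viewer there is one more tool, called by a JSON object that holds its "api" and its "payload", one argument or row to a line. servo_tool: Moves the arm, as the interface text tells. Its arguments: {"type":"object","properties":{"increments":{"type":"array"},"squeeze":{"type":"number"}},"required":["increments"]}

```bash
mkdir -p pics; ls
cat > h.py <<'E'
import numpy as np, cv2
from cell import robot
def cloud(p):
    H,W=p["range_z"].shape; f=H/2/np.tan(np.radians(p["fov_y"]/2))
    v,u=np.mgrid[:H,:W]; z=p["range_z"].astype(float)
    c=np.stack([(u-p["cx"])/f*z,(v-p["cy"])/f*z,z],-1)
    T=np.linalg.inv(p["world_to_cam"]); w=c@T[:3,:3].T+T[:3,3]; w[z==0]=np.nan
    return w
E
python3 - <<'E'
from h import *
s=robot.get_state(); print(s, robot.tcp_to_tips)
for n in("top","side"):
    p=robot.grab_frame(n); cv2.imwrite(f"pics/{n}0.png",p["frame"]); w=cloud(p)
    np.savez(f"{n}0.npz",w=w,f=p["frame"])
    for q in("handle_center","round_handle_center","star_knob_center","spindle_seat"):
        for d in robot.cut_out(q,p):
            m=d["region"]; print(n,q,round(d["conf"],2),np.round(d["point"]),m.sum(),np.nanmedian(w[m],0).round(3),np.nanmax(w[m][:,2]).round(3))
E
```

```text
pics
{'clock': 0.0, 'joints': array([-9.47410876e-01,  3.85573967e-01,  6.64293818e-03, -5.02854841e-04,
       -1.19397006e+00, -2.58587193e-01]), 'joint_velocities': array([-9.46220396e-04,  1.49816374e-05,  8.31226820e-04, -4.20952010e-04,
       -5.38502676e-04, -6.25986998e-04]), 'joint_torque': array([ 9.12378687e-05, -3.92287982e+01,  1.88399899e+01,  4.18608516e+00,
       -4.69904422e-03,  2.21000498e-07]), 'tool_pos': array([ 0.22280266, -0.58336963,  0.24721714]), 'tcp_rot': array([-2.37858019e-04, -1.81298093e-01,  9.83427598e-01,  1.05144847e-03]), 'wrist_force': array([-0.37097894, -0.54491835, -0.56975602]), 'ft_torque': array([ 0.04709806,  0.03110001, -0.04072395]), 'grasp_force': 0.0, 'finger_gap': 0.08520440838036011} 0.017
top handle_center 0.84 [288. 415.] 937 [ 0.35  -0.36   0.033] 0.05
top handle_center 0.75 [185. 450.] 828 [ 0.561 -0.439  0.034] 0.05
top handle_center 0.65 [222. 377.] 894 [ 0.484 -0.283  0.033] 0.05
top round_handle_center 0.58 [241. 267.] 776 [ 0.448 -0.071  0.033] 0.049
top star_knob_center 0.89 [171. 297.] 650 [ 0.59 -0.13  0.02] 0.027
top star_knob_center 0.19 [236. 267.] 625 [ 0.452 -0.073  0.035] 0.049
top spindle_seat 0.59 [171. 135.] 140 [0.572 0.183 0.087] 0.106
top spindle_seat 0.47 [238. 268.] 632 [ 0.45  -0.07   0.035] 0.049
side handle_center 0.8 [171. 293.] 373 [ 0.56  -0.426  0.031] 0.048
side handle_center 0.56 [193. 354.] 555 [ 0.349 -0.35   0.029] 0.048
side round_handle_center 0.75 [246. 291.] 607 [ 0.449 -0.053  0.031] 0.048
side star_knob_center 0.89 [229. 249.] 346 [ 0.59  -0.118  0.02 ] 0.024
side spindle_seat 0.58 [285. 189.] 209 [0.573 0.196 0.082] 0.105
side spindle_seat 0.53 [223. 247.] 325 [ 0.591 -0.117  0.02 ] 0.024
```

View pics/top0.png

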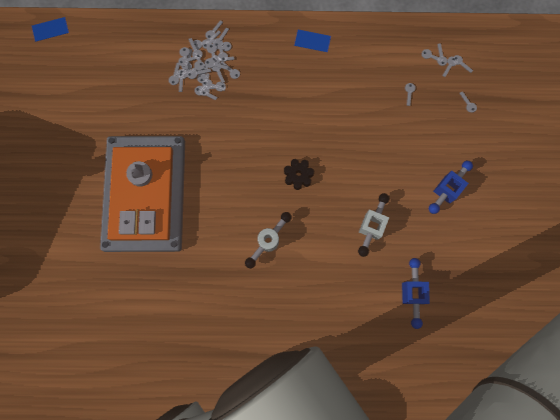

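View pics/side0.png

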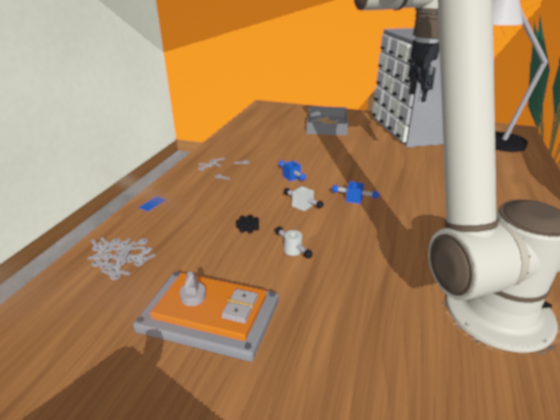

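```bash
cat > m.py <<'E'
from h import *
def run(p,w,name):
    z=w[...,2]; xy=w[...,:2]
    near=lambda c,r:(np.hypot(*(np.moveaxis(xy,-1,0)-np.array(c)[:,None,None]))<r)
    hub=near((.484,-.283),.04)&(z>.041)
    P=xy[hub]; r=cv2.minAreaRect(P.astype(np.float32)); print(name,"hub",hub.sum(),r,P.mean(0),np.median(z[hub]))
    al=near((.484,-.283),.085)&(z>.012)
    Q=xy[al]; Q=Q-Q.mean(0); e=np.linalg.svd(Q,full_matrices=False)[2][0]; print("arm dir deg",np.degrees(np.arctan2(e[1],e[0])),"ctr",cv2.minAreaRect(xy[al].astype(np.float32)))
    for a,b in((.055,.066),(.066,.08),(.08,.092),(.092,.11)):
        m=near((.573,.19),.05)&(z>a)&(z<b)
        if m.sum()>2: print("spindle",a,b,m.sum(),xy[m].mean(0).round(4),cv2.minAreaRect(xy[m].astype(np.float32)))
E
python3 - <<'E'
from m import *
for n in("top","side"):
    d=np.load(f"{n}0.npz"); run(None,d["w"],n); 
    f=d["f"]
    if n=="top": a,b=f[185:265,335:415],f[131:211,95:175]
    else: a,b=f[165:225,270:330],f[255:315,160:220]
    r=[cv2.resize(x,(400,300 if 0 else 400),interpolation=cv2.INTER_CUBIC) for x in(a,b)]
    cv2.imwrite(f"pics/{n}c.png",np.hstack(r))
E
```

```text
top hub 322 ((0.48449787497520447, -0.28242427110671997), (0.04225907102227211, 0.04330950230360031), 67.29402923583984) [ 0.48438255 -0.28244125] 0.04467129649306778
arm dir deg 157.78981766389626 ctr ((0.4841952323913574, -0.282153844833374), (0.04271597042679787, 0.13601315021514893), 68.90709686279297)
spindle 0.055 0.066 314 [0.5747 0.1838] ((0.5769482254981995, 0.18641626834869385), (0.047064464539289474, 0.046803101897239685), 24.887168884277344)
spindle 0.066 0.08 43 [0.5723 0.1823] ((0.5735190510749817, 0.18137729167938232), (0.012845641933381557, 0.026507241651415825), 56.780426025390625)
spindle 0.08 0.092 49 [0.5748 0.1828] ((0.5748676657676697, 0.18216755986213684), (0.012117748148739338, 0.023768164217472076), 63.309974670410156)
spindle 0.092 0.11 51 [0.5764 0.1853] ((0.5772135257720947, 0.1863917112350464), (0.013065941631793976, 0.013301854953169823), 13.960338592529297)
side hub 118 ((0.4842511713504791, -0.27806058526039124), (0.045493025332689285, 0.04262547940015793), 68.3694839477539) [ 0.4837776  -0.27736107] 0.04514337360942117
arm dir deg 159.50322133327526 ctr ((0.4828394055366516, -0.2770705819129944), (0.04629281908273697, 0.13217753171920776), 68.3694839477539)
spindle 0.055 0.066 284 [0.573  0.1972] ((0.576377809047699, 0.19198113679885864), (0.04561762139201164, 0.045097872614860535), 26.559724807739258)
spindle 0.066 0.08 78 [0.5736 0.1959] ((0.5719587802886963, 0.19288302958011627), (0.02836660109460354, 0.015045516192913055), 60.784584045410156)
spindle 0.08 0.092 71 [0.5744 0.1943] ((0.5728538632392883, 0.19273920357227325), (0.024283766746520996, 0.013626563362777233), 56.61618423461914)
spindle 0.092 0.11 68 [0.5762 0.1922] ((0.5769463181495667, 0.19000743329524994), (0.01139142643660307, 0.015160540118813515), 9.02540397644043)
```

View pics/topc.png

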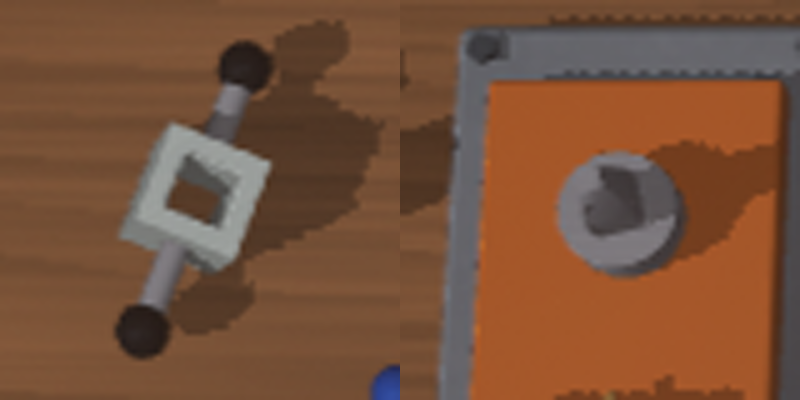

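View pics/sidec.png

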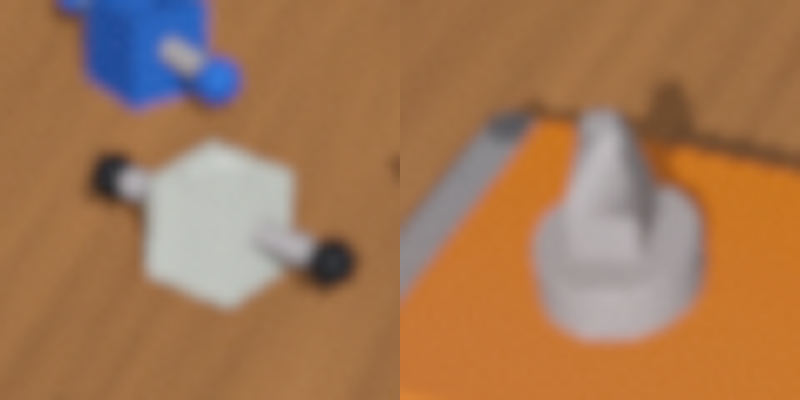

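The picture confirms the target. Square-hub candidates in the top view are the silver one at px (375,223) and blue ones at (415,292) and (452,186); the white one at (267,240) has a round hub. The silver one at (375,223) is aluminium with a square hole, so it is the one meant. Next I fit the spindle angle.

```bash
cat > sp.py <<'E'
from h import *
from scipy.optimize import least_squares
def spindle(ws):
    S=[]
    for w in ws:
        P=w.reshape(-1,3); m=(np.hypot(P[:,0]-.575,P[:,1]-.189)<.022)&(P[:,2]>.067)&(P[:,2]<.11); S.append(P[m])
    h=lambda z:np.interp(z,[.062,.078,.104],[.010,.010,.0045])
    def res(q):
        o=[]
        for i,P in enumerate(S):
            d=P[:,:2]-q[1+2*i:3+2*i]; c,s=np.cos(q[0]),np.sin(q[0])
            a=abs(d[:,0]*c+d[:,1]*s); b=abs(-d[:,0]*s+d[:,1]*c)
            o.append(np.minimum(np.maximum(a,b)-h(P[:,2]),(.104-P[:,2]+.001) *9))
        return np.concatenate(o)
    best=[]
    for t in range(0,90,10):
        r=least_squares(res,[np.radians(t)]+[.5755,.188]*len(S),loss="soft_l1",f_scale=.001); best.append((r.cost,np.degrees(r.x[0])%90,r.x[1:].round(4)))
    return sorted(best,key=lambda b:b[0])
E
python3 - <<'E'
from sp import *
t,s=[np.load(f"{n}0.npz")["w"] for n in("top","side")]
for ws in([t],[s],[t,s]):
    for b in spindle(ws)[:5:2]: print(b)
E
```

```text
(np.float64(7.199110501247468e-05), np.float64(15.417776479628248), array([0.578 , 0.1873]))
(np.float64(7.199110501247469e-05), np.float64(15.41777639955701), array([0.578 , 0.1873]))
(np.float64(7.199110501247591e-05), np.float64(15.417776566680075), array([0.578 , 0.1873]))
(np.float64(6.720757236759006e-05), np.float64(15.455457607922595), array([0.5782, 0.1895]))
(np.float64(6.720757236759021e-05), np.float64(15.455457149323658), array([0.5782, 0.1895]))
(np.float64(6.7207572367713e-05), np.float64(15.455473418897164), array([0.5782, 0.1895]))
(np.float64(0.0001391989466910299), np.float64(15.441131354506355), array([0.578 , 0.1873, 0.5782, 0.1895]))
(np.float64(0.00013919894669102995), np.float64(15.441131460610668), array([0.578 , 0.1873, 0.5782, 0.1895]))
(np.float64(0.00013919894669103035), np.float64(15.441130606338973), array([0.578 , 0.1873, 0.5782, 0.1895]))
```

{"api": "servo_tool", "payload": {
  "increments": [0,0,0.03,0,0,0,-1,0,0,0.06,0,0,0,-1]
}}

```text
clock: 0.75
tool_pos: [0.223, -0.5838, 0.2483]
tcp_rot: [0.0, 0.008, 1.0, -0.0]
wrist_force: [0.4, 0.4, 0.5]
finger_gap: 0.0854
grasp_force: 0.0
```

{"api": "servo_tool", "payload": {
  "increments": [0,0,0.03,-0.14,0.16,0.06,-1,0,0,0.058,-0.28,0.33,0.13,-1,0,0,0.058,-0.42,0.5,0.2,-1,0,0,0.058,-0.57,0.66,0.26,-1,0,0,0.058,-0.71,0.83,0.33,-1,0,0,0.058,-0.855,1,0.39,-1,0,0,0.058,-0.855,1,0.39,-1,0,0,0.058,-0.855,1,0.39,-1]
}}

```text
clock: 1.75
tool_pos: [0.4839, -0.2843, 0.1304]
tcp_rot: [-0.001, 0.184, 0.983, 0.0]
wrist_force: [0.4, -0.5, -0.6]
finger_gap: 0.0854
grasp_force: 0.0
```

```bash
cat > go.py <<'E'
from h import *
from scipy.spatial.transform import Rotation as R
def go(target,yang):
    s=robot.get_state(); q=s["tcp_rot"]; r=R.from_quat([q[1],q[2],q[3],q[0]]); 
    y=np.radians(yang); Y=np.array([np.cos(y),np.sin(y),0]); Z=np.array([0,0,-1.]); X=np.cross(Y,Z)
    T=R.from_matrix(np.stack([X,Y,Z],1)); rv=(r.inv()*T).as_rotvec()/(2*np.pi)
    print("pos",s["tool_pos"].round(4),"yang",np.degrees(np.arctan2(*r.as_matrix()[1::-1,1])).round(2),"j6",s["joints"][5].round(2),"t",s["clock"],"turn",rv.round(4),"shift",(r.inv().apply(np.array(target)-s["tool_pos"])/.3).round(4))
E
python3 -c "
from go import *
go([.4843,-.281,.025],68.2)"
```

```text
pos [ 0.4839 -0.2843  0.1304] yang 68.78 j6 -1.7 t 1.75 turn [-0.     -0.0002  0.0016] shift [0.0023 0.0109 0.3513]
```

{"api": "servo_tool", "payload": {
  "increments": [0,0,0,0,0.011,0.12,-1,0,0,0,0,0.011,0.24,-1,0,0,0,0,0.011,0.351,-1,0,0,0,0,0.011,0.351,-1,0,0,0,0,0.011,0.351,1,0,0,0,0,0.011,0.351,1,0,0,0,0,0.011,0.351,1,0,0,0,0,0.011,0.351,1,0,0,0,0,0.011,0.351,1,0,0,0,0,0.011,0.351,1],
  "squeeze": 50
}}

```text
clock: 3.0
tool_pos: [0.485, -0.2836, 0.0279]
tcp_rot: [0.002, 0.186, 0.983, -0.0]
wrist_force: [0.2, 1.8, 6.4]
finger_gap: 0.0413
grasp_force: 51.9
```

```bash
python3 -c "
from go import *
go([.578,.1884,.16],105.4)"
```

```text
pos [ 0.485  -0.2836  0.0279] yang 68.57 j6 -1.7 t 3.0 turn [-0.0002  0.0006 -0.1023] shift [ 0.285   1.5779 -0.441 ]
```

{"api": "servo_tool", "payload": {
  "increments": [0,0,0,0,0,-0.15,1,0,0,0,0,0,-0.3,1,0,0,0,0,0,-0.45,1,0,0,0,0.03,0.16,-0.45,1,0,0,0,0.06,0.32,-0.45,1,0,0,0,0.09,0.48,-0.45,1,0,0,0,0.11,0.64,-0.45,1,0,0,0,0.14,0.8,-0.45,1,0,0,-0.02,0.16,0.9,-0.45,1,0,0,-0.04,0.17,0.95,-0.45,1,0,0,-0.06,0.17,0.95,-0.45,1,0,0,-0.06,0.17,0.95,-0.45,1]
}}

```text
clock: 4.5
tool_pos: [0.5397, 0.0006, 0.1604]
tcp_rot: [-0.001, -0.001, 1.0, 0.0]
wrist_force: [-0.2, 0.4, -3.2]
finger_gap: 0.0415
grasp_force: 52.3
```

```bash
python3 -c "
from go import *
s=robot.get_state(); print(s['finger_gap'],s['grasp_force'],s['wrist_force'])
go([.578,.1884,.16],105.4)"
```

```text
0.04145078710884491 52.30055322870612 [-0.18054416  0.4129345  -3.15245603]
pos [0.5397 0.0006 0.1604] yang 90.06 j6 -1.87 t 4.5 turn [ 0.     -0.0003 -0.0426] shift [-0.1283  0.6257  0.0013]
```

{"api": "servo_tool", "payload": {
  "increments": [0,0,-0.02,-0.03,0.15,0,1,0,0,-0.0426,-0.06,0.31,0,1,0,0,-0.0426,-0.09,0.46,0,1,0,0,-0.0426,-0.128,0.6257,0,1,0,0,-0.0426,-0.128,0.6257,0,1,0,0,-0.0426,-0.128,0.6257,0,1]
}}

```text
clock: 5.25
tool_pos: [0.5778, 0.1877, 0.1603]
tcp_rot: [-0.001, -0.134, 0.991, -0.0]
wrist_force: [0.2, 0.3, -4.0]
finger_gap: 0.0413
grasp_force: 52.7
```

```bash
cat > hand.py <<'E'
from sp import *
from go import go
go([.578,.1884,.16],105.4)
im=[]
for n in("top","side"):
    p=robot.grab_frame(n); w=cloud(p); np.savez(f"{n}1.npz",w=w,f=p["frame"])
    im.append(p["frame"])
    for d in robot.cut_out("handle_center",p)[:4]:
        m=d["region"]; print(n,round(d["conf"],2),np.round(d["point"]),m.sum(),np.nanmedian(w[m],0).round(3))
    P=w.reshape(-1,3); m=(np.hypot(P[:,0]-.578,P[:,1]-.188)<.085)&(P[:,2]>.125)&(P[:,2]<.18); P=P[m]
    # dark balls: points far from centre and in arm height band
    far=P[(np.hypot(P[:,0]-.578,P[:,1]-.188)>.045)&(P[:,2]<.182)]
    u=np.array([np.cos(np.radians(15.4)),np.sin(np.radians(15.4))])
    for sg in(1,-1):
        F=far[((far[:,:2]-[.578,.188])@u)*sg>.0]
        if len(F): print(n,"arm side",sg,len(F),F.mean(0).round(4), "extent",((F[:,:2]-[.578,.188])@u*sg).max().round(4), "lat",((F[:,:2]-[.578,.188])@[-u[1],u[0]]).mean().round(4),"z",F[:,2].min().round(3),F[:,2].max().round(3))
cv2.imwrite("pics/hover.png",np.hstack([cv2.resize(im[0][100:240,60:220],(400,350)),cv2.resize(im[1][180:340,100:300],(400,350))]))
E
python3 hand.py
```

```text
pos [0.5778 0.1877 0.1603] yang 105.38 j6 -1.88 t 5.25 turn [-0.     -0.0003 -0.0001] shift [-0.0014  0.0021  0.0009]
top 0.77 [290. 418.] 996 [ 0.348 -0.361  0.033]
top 0.69 [185. 452.] 925 [ 0.562 -0.441  0.033]
top 0.64 [168. 128.] 574 [0.557 0.176 0.164]
top arm side -1 148 [0.5213 0.1692 0.1638] extent 0.071 lat -0.0031 z 0.154 0.171
side 0.96 [191. 356.] 499 [ 0.348 -0.349  0.03 ]
side 0.95 [172. 293.] 409 [ 0.56  -0.426  0.03 ]
side 0.66 [250. 192.] 859 [0.56  0.198 0.162]
side arm side 1 120 [0.6298 0.2077 0.1628] extent 0.0673 lat 0.0052 z 0.152 0.171
side arm side -1 134 [0.5204 0.1777 0.1631] extent 0.0694 lat 0.0054 z 0.151 0.17
```

View pics/hover.png

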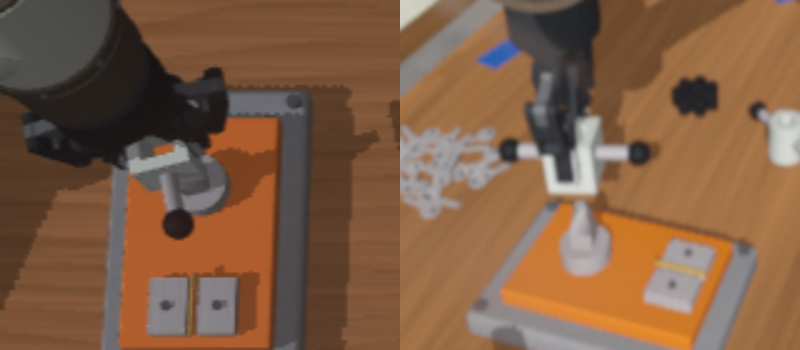

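{"api": "servo_tool", "payload": {
  "increments": [0,0,0,-0.005,0.002,0.05,1,0,0,0,-0.005,0.002,0.09,1,0,0,0,-0.005,0.002,0.12,1,0,0,0,-0.005,0.002,0.14,1,0,0,0,-0.005,0.002,0.16,1,0,0,0,-0.005,0.002,0.17,1,0,0,0,-0.005,0.002,0.17,1,0,0,0,-0.005,0.002,0.17,1]
}}

```text
clock: 6.45
tool_pos: [0.58, 0.1894, 0.1104]
tcp_rot: [0.0, -0.135, 0.991, 0.0]
wrist_force: [-0.4, -0.4, -2.8]
finger_gap: 0.0414
grasp_force: 52.7
```

{"api": "servo_tool", "payload": {
  "increments": [0,0,0,0,0,0.01,1,0,0,0,0,0,0.02,1,0,0,0,0,0,0.03,1,0,0,0,0,0,0.04,1,0,0,0,0,0,0.04,1]
}}

```text
clock: 7.08
tool_pos: [0.5796, 0.1891, 0.0976]
tcp_rot: [-0.0, -0.135, 0.991, -0.0]
wrist_force: [-0.2, -0.5, -4.3]
finger_gap: 0.0415
grasp_force: 52.8
```

{"api": "servo_tool", "payload": {
  "increments": [0,0,0,0,0,0.009,1,0,0,0,0,0,0.018,1,0,0,0,0,0,0.024,1,0,0,0,0,0,0.028,1,0,0,0,0,0,0.028,1]
}}

```text
clock: 7.7
tool_pos: [0.5797, 0.1892, 0.09]
tcp_rot: [-0.0, -0.135, 0.991, -0.0]
wrist_force: [-1.2, -0.5, -0.4]
finger_gap: 0.0417
grasp_force: 53.1
```

{"api": "servo_tool", "payload": {
  "increments": [0,0,0,0,0,0.004,1,0,0,0,0,0,0.008,1,0,0,0,0,0,0.008,1]
}}

```text
clock: 8.07
tool_pos: [0.5798, 0.1892, 0.0899]
tcp_rot: [0.0, -0.135, 0.991, -0.0]
wrist_force: [-6.7, -1.7, 10.4]
finger_gap: 0.0412
grasp_force: 54.6
```

{"api": "servo_tool", "payload": {
  "increments": [0,0,0,0,0,-0.006,0.2,0,0,0,0,0,-0.006,-0.5,0,0,0,0,0,-0.006,-1,0,0,0,0,0,-0.006,-1,0,0,0,0,0,-0.006,-1,0,0,0,0,0,-0.1,-1,0,0,0,0,0,-0.25,-1,0,0,0,0,0,-0.4,-1,0,0,0,-0.2,-0.2,-0.5,-1,0,0,0,-0.2,-0.5,-0.5,-1,0,0,0,-0.2,-0.6,-0.5,-1,0,0,0,-0.2,-0.6,-0.5,-1]
}}

```text
clock: 9.57
tool_pos: [0.6865, 0.0282, 0.2368]
tcp_rot: [-0.0, -0.132, 0.991, -0.0]
wrist_force: [0.6, 1.2, -0.5]
finger_gap: 0.0853
grasp_force: 0.0
```

Run:
```python
from h import *
im=[]
for n in("top","side"):
    p=robot.grab_frame(n); w=cloud(p); im.append(p["frame"])
    P=w.reshape(-1,3); m=(np.hypot(P[:,0]-.578,P[:,1]-.188)<.04)&(P[:,2]>.098)&(P[:,2]<.13)
    print(n,m.sum(),np.percentile(P[m][:,2],[10,50,80,95,100]).round(4),cv2.minAreaRect(P[m][:,:2].astype(np.float32)))
cv2.imwrite("pics/end.png",np.hstack([cv2.resize(im[0][100:260,60:240],(400,350)),cv2.resize(im[1][200:340,110:270],(400,350))]))
```

```text
top 445 [0.1016 0.106  0.1074 0.109  0.1118] ((0.5784289240837097, 0.18737465143203735), (0.04403110221028328, 0.043093811720609665), 14.857439994812012)
side 434 [0.1003 0.1069 0.1081 0.1089 0.1097] ((0.5788838863372803, 0.19059361517429352), (0.042719580233097076, 0.04467352479696274), 15.78739070892334)
```

View pics/end.png

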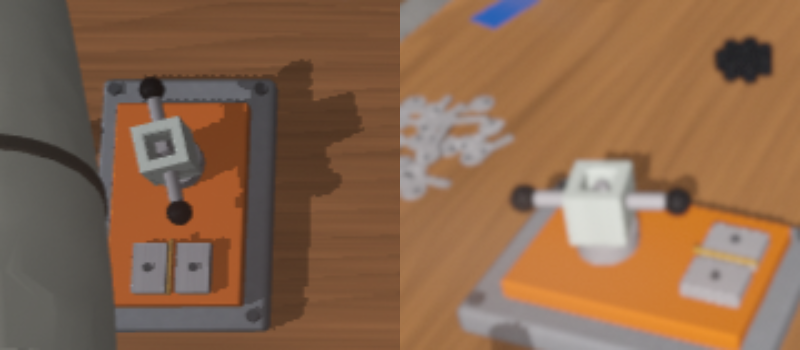

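The picture shows the hub level on the boss (top view, about px (125,167)) with the spindle tip in the hole. Its top is at about 0.107–0.108 m, as expected when fully home, and the gripper is clear.

```bash
python3 -c "
from cell import robot
print(robot.close_job())"
```

```text
the job is handed in; nothing more can be done
None
```

The square-hubbed handle is on the spindle with its flats matched, sitting fully home on the boss and released, and I handed the job in at about 10 s; the round-hubbed handle and the star knob were not touched.

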